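Lock the sprung tilt plate level with its locking bar

TASK

Lock the sprung tilt plate level. Draw the steel locking bar completely out from under the low riser, lay it on the bench and let go so that it can be taken again by its red grip block; then use the bar to press the tilt plate down past level, slide both bar ends under the two blue keepers and let the bar come up behind their yellow noses, so that the plate stays level when you have let go and backed away. Leave the other loose things where they are.

Things in the scene. Friction and masses are not known exactly. Their poses are not given: they have to be found in the camera images.
- bar_mid (a point): Centre of the slab of the loose steel locking bar (about 0.35 kg): 280 mm long (y), 36 wide (x), 14 thick (z); 7 mm above its underside. It begins flat on the bench, mostly under the riser: only its orange-marked tail (+y end, 60 to 100 mm) sticks out of the open edge and can be taken from above, across the 36 mm width. A red grip block stands on its middle.
- bar_grip (a point): Centre of the red grip block on the bar: 20 mm across the bar (x), 36 mm along it (y), 32 mm high (z). It stands on the slab's upper face, 16 mm below this point; beside it an 8 mm ledge of slab on each long side can bear the fingertips when pressing down. At the start it is hidden under the riser's top.
- bar_inner_end (a point): Middle of the bar's end face at its -y end (the end deepest under the riser), half-way up the 14 mm thickness. The bar is completely out when this point is past the riser's open edge.
- riser: Low fixed bench riser, origin on the bench under the middle of its open edge; its y axis points out of the opening. Its top covers x -120 to 120 mm, y -250 to 0 mm, underside 75 mm, upper face 87 mm above the bench; a bin and a carton on it reach 137 mm, 85 mm or more behind the open edge. Side panels at x = -115 and 115 mm.
- pocket (a point): Point of the fixed tilt fixture where bar_mid lies when locked: 87 mm over the bench, bar length along its y, either way round; the bar then lies on the level plate, against the keeper lips above, 6 mm of play in x. Hinge line along y, 115 mm to +x and 12 mm lower; free edge towards -x. The keepers open towards -x: press with the bar's middle 53 mm or more to -x of here, slide to +x, let it up.
- plate_edge (a point): Upper face of the tilt plate at the middle of its free edge, 200 mm from the hinge; x points to the hinge and turns with the plate. The aluminium plate is 205 mm wide (y), 220 mm long. A black profile with a red cap is bolted on its hinge side, up to 46 mm from the hinge line and 30 mm above the upper face.
- tilt_plate (a joint): Tilt of the plate (rad): 0 level, positive with the free edge raised. A spring holds it at the upper stop, 0.28; it can be pressed to the lower stop, -0.08, where it becomes rigid. Holding it level takes about 8 N at 168 mm from the hinge (where the bar goes in) and 12 N at the pocket, slightly more below level. Let go unlocked, it springs up.
- spray_bottle: Bystander: blue bottle, 48 mm across, 150 mm high, origin under its centre.
- tin: Bystander: tin can, 64 mm across, 50 mm high, origin under its centre.
- end_cap: Bystander: red end cap, 72 mm across, 50 mm high, origin under its centre.
- machine_foot: Bystander: black machine foot, 60 mm square plate, 30 mm high, origin under its centre.
- screwdriver: Bystander: screwdriver lying on the bench, along its x axis.
- wrench: Bystander: wrench lying on the bench, along its x axis.
- screw_tray: Bystander: grey screw tray, 100 x 80 x 35 mm, origin under its centre.
- nose_left (a point): Left (+y) keeper: underside centre of its yellow nose; axes as pocket (x to the hinge). Nose 8 mm in x, 26 in y. Behind it (+x) a lip, underside 4 mm above this point, top 14 mm above, runs to the blue column, the back stop, whose face is 46 mm from here. The slab's upper face must be lower than this point to pass under.
- nose_right (a point): Right (-y) keeper: underside centre of its yellow nose; axes as pocket (x to the hinge). Nose 8 mm in x, 26 in y. Behind it (+x) a lip, underside 4 mm above this point, top 14 mm above, runs to the blue column, the back stop, whose face is 46 mm from here. The slab's upper face must be lower than this point to pass under.

How it is judged:
On the way, in this order (a step that is already met when the one before it is completed fails the run):
1. the bar lies flat on the bench, completely out from under the riser, and the robot has let go of it (y of bar_inner_end in the frame of riser above 0 m and y of bar_mid in the frame of riser above 0.08 m and height (world z) of bar_mid below 0.012 m and angle between bar_mid's own z axis and vertical below 0.05 rad and contact force between the fingers and anything else below 0.1 N), for 0.2 s.
2. the plate is pressed down past level (value of joint tilt_plate below -0.01 rad), for 0.05 s.
At the end, for the whole second after the job is handed in: The plate stands within 0.035 rad (2 degrees) of level, held there by the locking bar alone: both ends under the keepers, its middle within 7 mm (across), 18 mm (lengthwise) and 3 mm (height) of the pocket point, aligned within 0.06 rad, at rest (value of joint tilt_plate between -0.035 and 0.035 rad and x of bar_mid in the frame of pocket between -0.007 and 0.007 m and y of bar_mid in the frame of pocket between -0.018 and 0.018 m and z of bar_mid in the frame of pocket between -0.003 and 0.003 m and angle between the y axis of bar_mid and the y axis of pocket, either way round below 0.06 rad and linear speed of lock_bar below 0.01 m/s); the robot touches nothing.
It fails at once if a bystander is moved by more than 30 mm (distance of any of spray_bottle, tin, end_cap, machine_foot, screwdriver, wrench, screw_tray from where it was at the start of the episode above 0.03 m).
It also fails if it takes over 59 s, if anything falls off the work surface, if the arm or the gripper's body presses on something with over 40 N, if the wrist force passes 120 N, or if a joint passes its speed limit or range.

ROBOT

A 6-joint arm with a two-finger parallel gripper is mounted at the origin on the work surface. World frame = base frame: x ahead of the robot, y to its left, z up, the work surface at z = 0. Lengths are in m, angles in rad, forces in N, time in s.
With the tool pointing down it reaches from about 0.35 to 0.975 m from the base axis. Payload 4.9 kg.
Tool frame: the origin (TCP) lies at the very end of the fingers, on their centre line; the grasp point (between the pads) lies 19 mm behind it; z points along the fingers, x is the direction in which the jaws open and shut, and the axes are right-handed (so a half turn about z gives the same grasp; the last joint's range is limited). The gripper opens to 85 mm and grips with 20 to 120 N. Pads are 22 mm wide; open, the fingers measure 114 mm over their backs; the gripper's body (76 mm by 85 mm) begins 54 mm behind the grasp point. The pads swing forward as they close: fully open they stand 13 mm farther back than shut.
Start: joints at [1.018, 0.053, 1.613, -0, 1.476, -0.119], TCP at [0.263, 0.567, 0.231] pointing down, gripper open.
Joint ranges: [-3.01, 3.01], [-1.01, 2.22], [0.06, 2.58], [-1.02, 4.17], [0.09, 2.62], [-3.14, 3.14]. Speed limits (rad/s): [2.57, 2.57, 3.14, 3.14, 3.14, 3.14].

INTERFACE

Orientations are given as a rotation vector (axis times angle).
In Python, from station import ctrl gives the robot as it stands.
- The arm moves only by the shell command python3 -m handwheel 'ROWS' [OPENING] [FORCE]. ROWS is a JSON object of lists of equal length, an entry for each row: "offset": the shift along the world's x, y, z in units of 40 mm (1.0 is 40 mm), a list of three; "roll": the turn about the world's z in units of 6 degrees (1.0 is 6 degrees). A call has exactly 10 rows; each row is the pose to reach, as a shift and turn from the pose commanded when the call began; what a row does not reach only later rows make up. A row lasts 1/10 s, in which the tool goes at most 50 mm and 8.59 degrees, less where a joint would pass 70% of its speed; a pose out of reach is approached as far as the arm can. A call with a gripper value outside its range is refused whole. OPENING is the finger opening in mm, from 0 to 85.4, set as the call begins (- or left out, the last holds). The fingers move at their own pace and stop on an object; FORCE is the grip in N (left out, the last holds). Time passes only in rows, so rows that repeat a pose let the fingers close, or fill a call up. It gives the time, the measured TCP pose, the force and the opening at its end, in the units of the state.
- ctrl.get_obs(): the state, without advancing time (a new reading comes with each control period).
- ctrl.get_image(name): name is "scene" or "side" or "wrist"; returns a dict with "img" (400x640x3 uint8, red, green, blue), "fx", "fy", "cx", "cy" (pixels), "T" (4x4, takes a point from camera to world coordinates). Camera axes: x right, y down, z forward; pixel columns grow to the right and rows downward; lengths in m; the calibration is good to about 2 mm. The wrist camera is an equidistant fisheye: a pixel r from the principal point sees the ray r / f radians off the axis. A picture is of the moment at which its call begins. There is no depth.
- ctrl.finish_job(): hands the job in, once; it reports no verdict.
The state is a dict: "t": time; "q": joint angles; "dq": joint speeds; "effort": joint torques, N m; "tool_pos": TCP position; "tool_rot": TCP orientation; "contact_force": force on the tool from outside, world axes, zero at the start; "wrist_torque": the same for the moment, N m; "opening": finger opening in m.
Only numpy, scipy, OpenCV 4.12 (cv2) and the standard library are available. Lean on these libraries where they do the work, as an engineer would, in place of code of your own. Each camera call takes 0.05 s, during which the arm holds its last target.

## Working session

There is one attempt and no reset: what is moved stays moved. The work goes in short steps, Python scripts to look and compute and a shell command to move; the robot and the scene stay as the last step left them, time stands still between calls to the robot, and variables do not carry over. Pictures are saved under pics/ and viewed, and the job is handed in when it is done.

```bash
mkdir -p pics; ls; python3 - <<'E'
from station import ctrl
import cv2
o=ctrl.get_obs();print(o)
for n in ["scene","side","wrist"]:
    d=ctrl.get_image(n);cv2.imwrite(f"pics/{n}0.png",d["img"][:,:,::-1]);print(n,d["fx"],d["fy"],d["cx"],d["cy"],d["T"])
E
```

```text
pics
{'t': 0.0, 'q': array([ 1.01798684e+00,  5.34016246e-02,  1.61429454e+00,  4.99630155e-05,
        1.47600155e+00, -1.18990844e-01]), 'dq': array([-0.00079399, -0.0013946 ,  0.00022503, -0.00159696, -0.00135554,
        0.00053331]), 'effort': array([ 8.88359336e-04, -3.93710303e+01, -3.70160866e+01, -1.35080331e-04,
        7.36505346e-03,  8.14101895e-06]), 'tool_pos': array([0.26236431, 0.56657951, 0.23003494]), 'tool_rot': array([ 2.64673853,  1.69082985, -0.00301128]), 'contact_force': array([ 0.43990418, -0.06996599, -0.16465954]), 'wrist_torque': array([-0.00438847,  0.0126936 , -0.02608365]), 'opening': 0.08543269519924335}
scene 490.2738026109568 490.2738026109568 326.15729175157577 190.70515474065078 [[ 0.60747242  0.6586032  -0.44409356  1.21870159]
 [ 0.79416584 -0.49182355  0.35694567 -0.53587088]
 [ 0.01666989 -0.56951859 -0.8218094   1.33038266]
 [ 0.          0.          0.          1.        ]]
side 393.04887999455286 393.04887999455286 322.86053079774615 194.83557777786118 [[-0.96019217 -0.21765742  0.17508923  0.28378713]
 [-0.27932164  0.74087664 -0.61080375  0.80995113]
 [ 0.00322645 -0.63539519 -0.77218038  1.11274178]
 [ 0.          0.          0.          1.        ]]
wrist 309.70691628693146 309.70691628693146 315.8534389923286 198.98017998533388 [[ 0.4205773   0.8757432   0.2370413   0.20266854]
 [ 0.90725596 -0.40563289 -0.11112418  0.59488914]
 [-0.0011645   0.26179344 -0.96512323  0.37322869]
 [ 0.          0.          0.          1.        ]]
```

View pics/scene0.png

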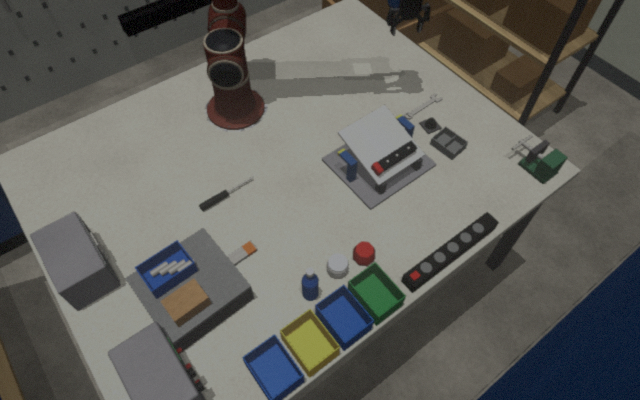

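View pics/side0.png

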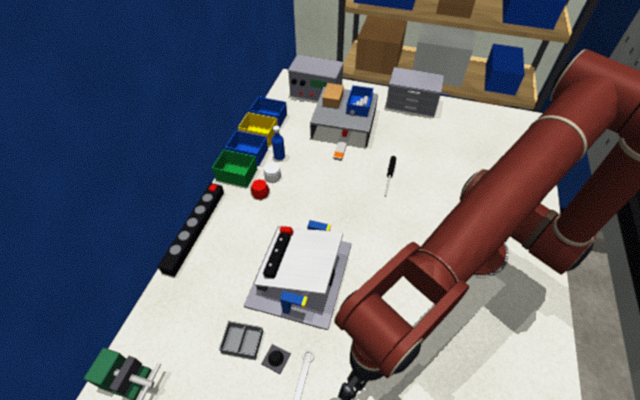

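View pics/wrist0.png

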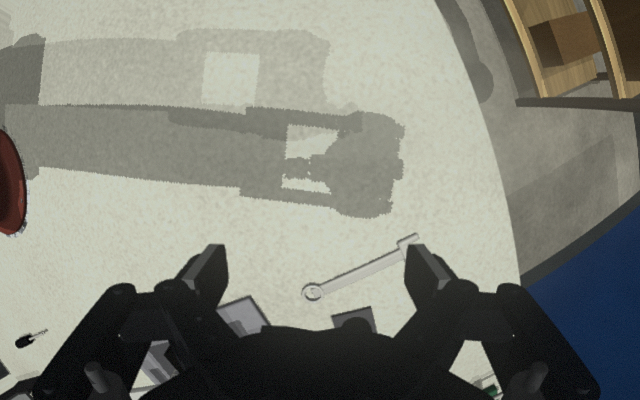

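```bash
cat > h.py <<'E'
import numpy as np,cv2
from station import ctrl
from scipy.spatial.transform import Rotation as R
def ray(d,u,v):
    if d.get("wr"):
        x,y=(u-d["cx"]),(v-d["cy"]);r=np.hypot(x,y);th=r/d["fx"]
        c=np.array([np.sin(th)*x/max(r,1e-9),np.sin(th)*y/max(r,1e-9),np.cos(th)])
    else: c=np.array([(u-d["cx"])/d["fx"],(v-d["cy"])/d["fy"],1.])
    T=np.array(d["T"]);return T[:3,3],T[:3,:3]@c
def onz(d,u,v,z):
    o,r=ray(d,u,v);return o+r*(z-o[2])/r[2]
def tri(d1,p1,d2,p2):
    o1,r1=ray(d1,*p1);o2,r2=ray(d2,*p2)
    A=np.stack([r1,-r2],1);s=np.linalg.lstsq(A,o2-o1,rcond=None)[0]
    a=o1+s[0]*r1;b=o2+s[1]*r2;return (a+b)/2,np.linalg.norm(a-b)
def proj(d,P):
    T=np.array(d["T"]);c=T[:3,:3].T@(np.asarray(P,float)-T[:3,3])
    if d.get("wr"):
        rr=np.hypot(c[0],c[1]);th=np.arctan2(rr,c[2]);return np.array([d["cx"]+d["fx"]*th*c[0]/rr,d["cy"]+d["fx"]*th*c[1]/rr])
    return np.array([d["cx"]+d["fx"]*c[0]/c[2],d["cy"]+d["fy"]*c[1]/c[2]])
def get(n):
    d=ctrl.get_image(n);d["wr"]=(n=="wrist");return d
def crop(d,name,x0,y0,x1,y1,k):
    im=cv2.resize(d["img"][y0:y1,x0:x1,::-1],None,fx=k,fy=k,interpolation=cv2.INTER_CUBIC)
    cv2.imwrite("pics/"+name,im)
E
python3 - <<'E'
from h import *
import pickle
s=get("scene");d=get("side");pickle.dump((s,d),open("im0.pkl","wb"))
a=cv2.resize(s["img"][90:220,310:470,::-1],None,fx=5,fy=5,interpolation=2);cv2.imwrite("pics/fs.png",a[:600])
crop(s,"rs.png",120,200,280,320,5)
crop(d,"fd.png",235,210,365,330,5)
crop(d,"rd.png",290,70,400,170,6)
E
```

```text
(no output)
```

View pics/fs.png

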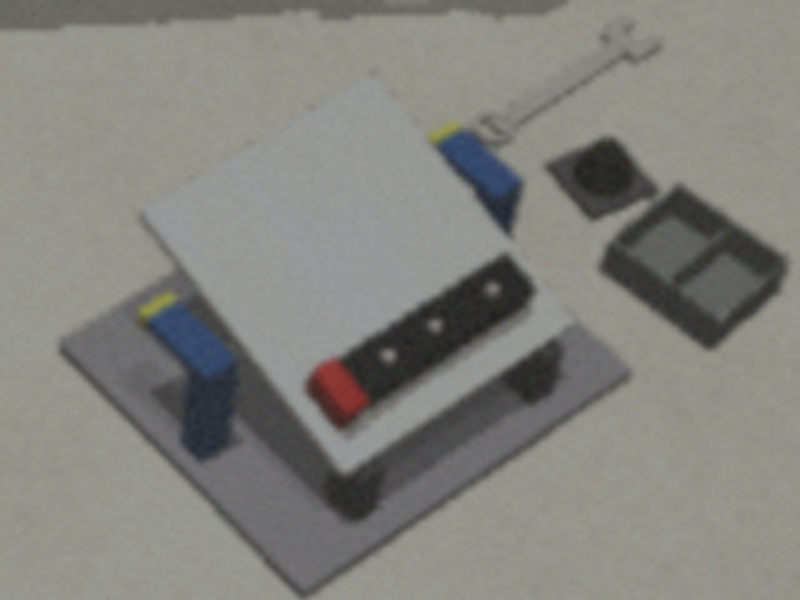

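View pics/fd.png

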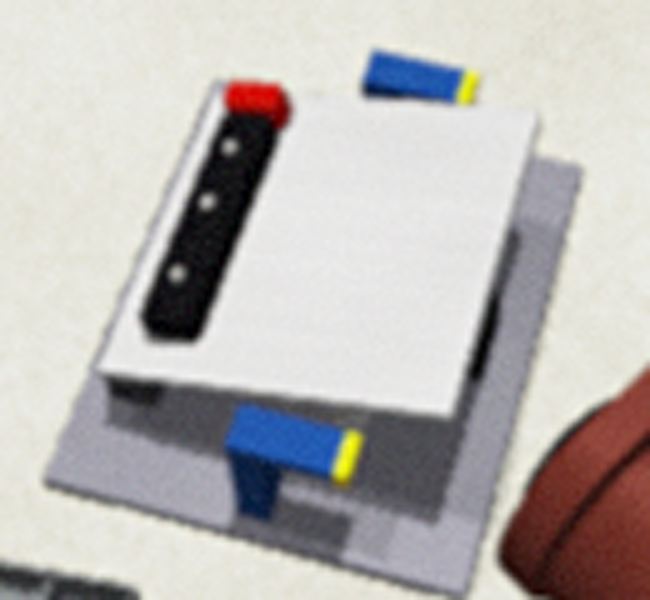

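View pics/rs.png

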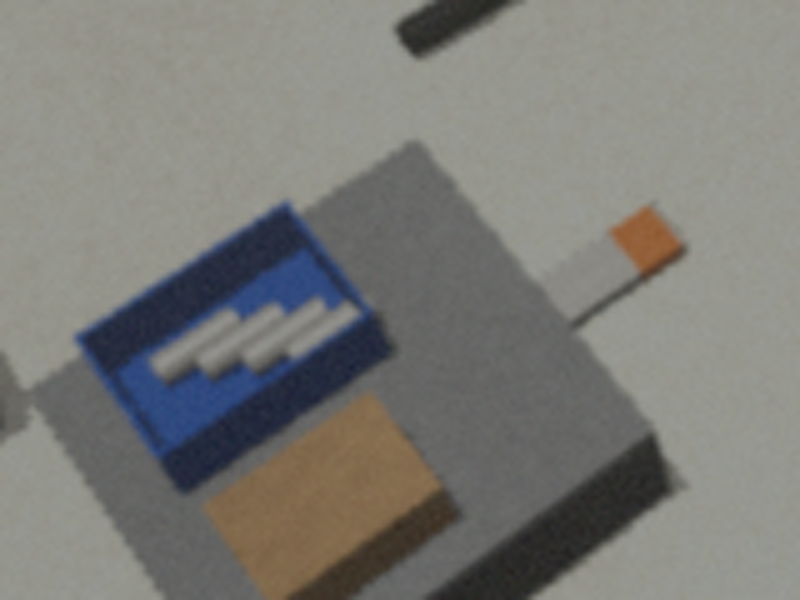

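View pics/rd.png

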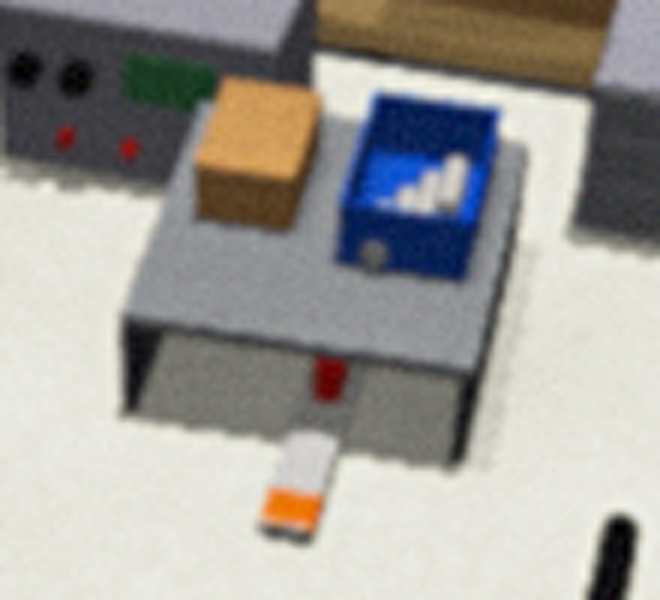

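```bash
python3 - <<'E'
from h import *
import pickle
s,d=pickle.load(open("im0.pkl","rb"))
S=lambda u,v,x0,y0,k:((u+.5)/k-.5+x0,(v+.5)/k-.5+y0)
rs=lambda u,v:S(u,v,120,200,5); rd=lambda u,v:S(u,v,290,70,6)
fs=lambda u,v:S(u,v,310,90,5); fd=lambda u,v:S(u,v,235,210,5)
np.set_printoptions(precision=4,suppress=True)
print("riser L/R corners scene",onz(s,*rs(415,142),.087),onz(s,*rs(655,432),.087))
print(" side",onz(d,*rd(475,372),.087),onz(d,*rd(122,318),.087))
print("tail end scene",onz(s,*rs(655,207),.014),onz(s,*rs(685,243),.014))
print("tail orange inner scene",onz(s,*rs(610,235),.014),onz(s,*rs(643,275),.014))
print("tail end side",onz(d,*rd(316,528),.014),onz(d,*rd(264,522),.014),"inner",onz(d,*rd(325,493),.014),onz(d,*rd(273,487),.014))
print("red grip side",[onz(d,*rd(u,v),z) for u,v,z in((315,400,.014),(342,400,.014))])
# plate corners
for n,a,b in (("free+y?",(372,75),(452,415)),("free-y",(143,215),(538,118)),("hinge -y",(345,470),(218,82)),("hinge +y",(575,322),(100,372)),
  ("noseL front-top a",(430,135),(338,478)),("nose R front",(140,312),(475,100))):
    print(n,tri(s,fs(*a),d,fd(*b)))
# yellow nose centroids
for nm,im in(("s",s),("d",d)):
    hsv=cv2.cvtColor(im["img"],cv2.COLOR_RGB2HSV)
    m=cv2.inRange(hsv,(22,110,80),(36,255,255))
    n,l,st,c=cv2.connectedComponentsWithStats(m)
    for i in range(1,n):
        if st[i,4]>6: print(nm,st[i],c[i])
E
```

```text
riser L/R corners scene [ 0.4362 -0.3651  0.087 ] [ 0.6739 -0.3511  0.087 ]
 side [ 0.4339 -0.3584  0.087 ] [ 0.6699 -0.3446  0.087 ]
tail end scene [ 0.5176 -0.2614  0.014 ] [ 0.5493 -0.2602  0.014 ]
tail orange inner scene [ 0.5176 -0.2933  0.014 ] [ 0.5524 -0.2919  0.014 ]
tail end side [ 0.5128 -0.2626  0.014 ] [ 0.5469 -0.2583  0.014 ] inner [ 0.5152 -0.2958  0.014 ] [ 0.5498 -0.2916  0.014 ]
red grip side [array([ 0.5443, -0.3822,  0.014 ]), array([ 0.5264, -0.3875,  0.014 ])]
free+y? (array([0.4058, 0.3585, 0.1316]), np.float64(5.126568736507603e-06))
free-y (array([0.4096, 0.1577, 0.1277]), np.float64(0.00016304296040748877))
hinge -y (array([0.6193, 0.1563, 0.0788]), np.float64(0.00037184372202889046))
hinge +y (array([0.6159, 0.3621, 0.0712]), np.float64(0.00017935124852151035))
noseL front-top a (array([0.4533, 0.3875, 0.0911]), np.float64(0.017952280225927267))
nose R front (array([0.4527, 0.1278, 0.0898]), np.float64(0.008292171634979539))
s [338 149   6   4   8] [340.375 150.75 ]
s [ 281  310   59   67 2189] [309.9105 342.2677]
d [238 112  39  34 669] [258.5082 124.6532]
d [327 225   4   6  17] [328.2941 227.3529]
d [302 296   6  12  43] [304.2558 301.2791]
```

```bash
python3 -m handwheel '{"offset":[[0.36,-1.14,0],[0.72,-2.28,0],[1.08,-3.42,0],[1.44,-4.56,0],[1.8,-5.7,0],[2.16,-6.84,0],[2.52,-7.98,0],[2.88,-9.12,0],[3.24,-10.26,0],[3.6,-11.4,0]],"roll":[-0.7,-1.4,-2.1,-2.8,-3.5,-4.2,-4.9,-5.6,-6.3,-7]}' 85 40
```

```text
t: 1.25
tool_pos: [0.4068, 0.1093, 0.2315]
tool_rot: [3.079, 0.626, 0.002]
contact_force: [1.2, 1.1, -0.4]
opening: 0.0852
```

```bash
python3 - <<'E'
from h import *
import pickle
s,d=pickle.load(open("im0.pkl","rb"))
S=lambda u,v,x0,y0,k:((u+.5)/k-.5+x0,(v+.5)/k-.5+y0)
fs=lambda u,v:S(u,v,310,90,5); fd=lambda u,v:S(u,v,235,210,5)
np.set_printoptions(precision=4,suppress=True)
print("scene +y nose top",[onz(s,*fs(*p),.104) for p in((430,135),(457,124),(520,185),(488,203))])
print("scene -y nose top",[onz(s,*fs(*p),.104) for p in((140,310),(172,292),(237,352),(205,376))])
print("side +y",[onz(d,*fd(*p),.104) for p in((361,433),(352,458),(238,407),(230,440))])
print("side -y",[onz(d,*fd(*p),.104) for p in((480,72),(474,95),(374,52),(366,82))])
E
```

```text
scene +y nose top [array([0.4535, 0.3735, 0.104 ]), array([0.4569, 0.3953, 0.104 ]), array([0.5237, 0.3915, 0.104 ]), array([0.5227, 0.3632, 0.104 ])]
scene -y nose top [array([0.4562, 0.1195, 0.104 ]), array([0.4568, 0.1455, 0.104 ]), array([0.5203, 0.1479, 0.104 ]), array([0.5231, 0.1193, 0.104 ])]
side +y [array([0.4542, 0.37  , 0.104 ]), array([0.4545, 0.3852, 0.104 ]), array([0.5242, 0.3744, 0.104 ]), array([0.5217, 0.394 , 0.104 ])]
side -y [array([0.4562, 0.1188, 0.104 ]), array([0.4551, 0.1366, 0.104 ]), array([0.5246, 0.1228, 0.104 ]), array([0.5224, 0.1462, 0.104 ])]
```

```bash
python3 -m handwheel '{"offset":[[0.35,-1.1,-0.1],[0.7,-2.2,-0.3],[1.05,-3.3,-0.5],[1.4,-4.4,-0.8],[1.75,-5.5,-1.1],[2.1,-6.6,-1.4],[2.45,-7.7,-1.8],[2.8,-8.8,-2.2],[3.1,-9.9,-2.5],[3.1,-9.9,-2.5]],"roll":[-0.4,-0.8,-1.2,-1.6,-2,-2.4,-2.8,-3.2,-3.33,-3.33]}' 70; python3 - <<'E'
from h import *
d=get("wrist");crop(d,"w1.png",0,0,640,400,1)
s=get("scene");crop(s,"s1.png",150,180,310,300,5)
d=get("side");crop(d,"d1.png",290,70,400,170,6)
print(ctrl.get_obs()["tool_pos"],ctrl.get_obs()["tool_rot"])
E
```

```text
t: 2.25
tool_pos: [0.5299, -0.2888, 0.1281]
tool_rot: [-3.139, -0.079, 0.006]
contact_force: [-0.2, 0.6, 0.3]
opening: 0.0703
[ 0.53048245 -0.28472736  0.13100506] [-3.13959087e+00 -8.61561595e-02  9.01315036e-04]
```

View pics/w1.png

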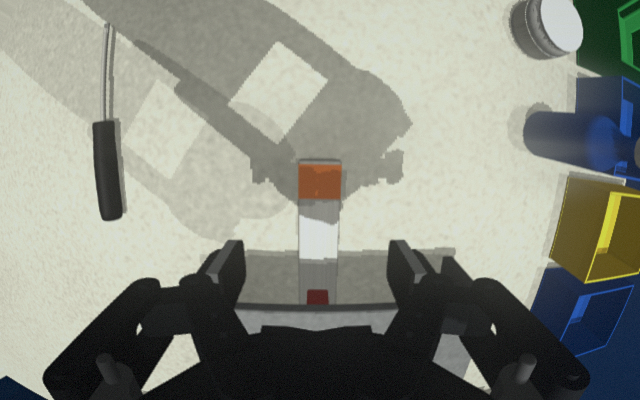

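View pics/d1.png

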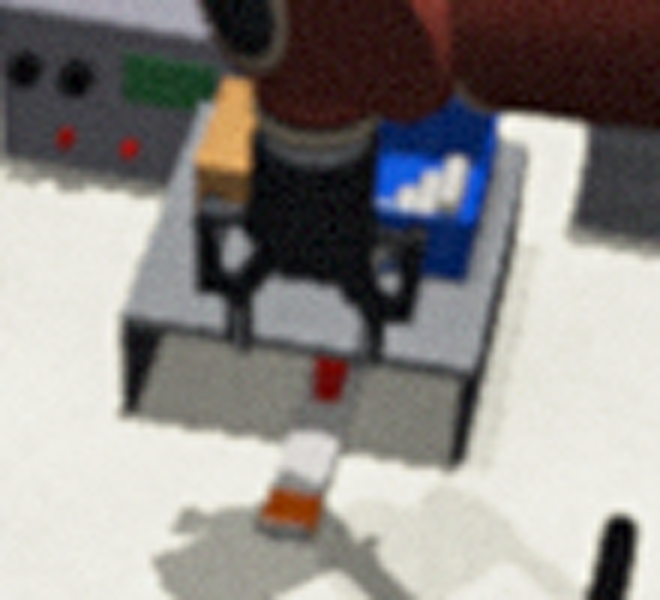

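```bash
python3 - <<'E'
from h import *
np.set_printoptions(precision=4,suppress=True)
d=get("wrist")
for p in((299,164),(341,164),(299.5,199),(340.5,200),(299.5,258),(338,258)): print(onz(d,*p,.014))
crop(d,"w1b.png",240,140,400,260,5)
E
```

```text
[ 0.515  -0.2587  0.014 ]
[ 0.5506 -0.2567  0.014 ]
[ 0.5167 -0.2894  0.014 ]
[ 0.5524 -0.2884  0.014 ]
[ 0.5189 -0.3462  0.014 ]
[ 0.5546 -0.3443  0.014 ]
```

View pics/w1b.png

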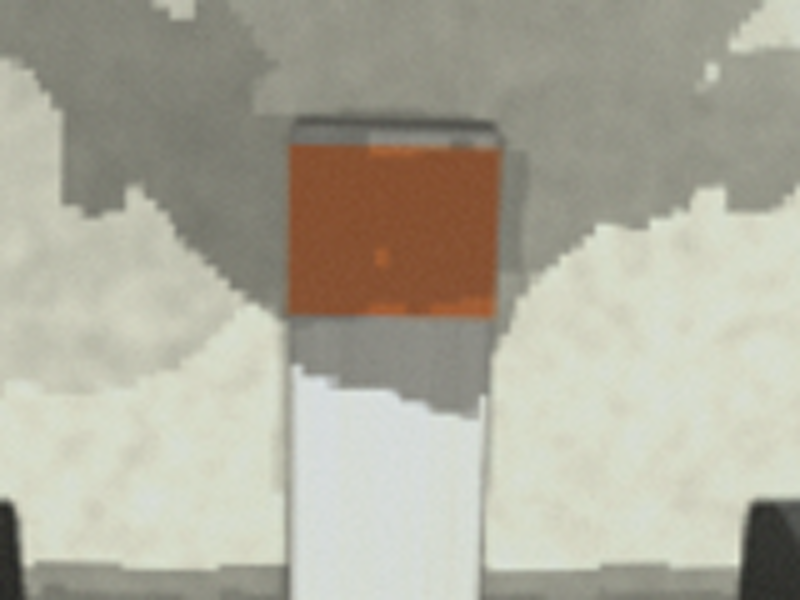

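```bash
python3 -m handwheel '{"offset":[[0.08,0,-0.5],[0.08,0,-1.0],[0.08,0,-1.5],[0.08,0,-2.0],[0.08,0,-2.4],[0.08,0,-2.7],[0.08,0,-2.9],[0.08,0,-3.1],[0.08,0,-3.2],[0.08,0,-3.2]],"roll":[-0.1,-0.1,-0.1,-0.1,-0.1,-0.1,-0.1,-0.1,-0.1,-0.1]}' 60 40; python3 -m handwheel '{"offset":[[0,0,0],[0,0,0],[0,0,0],[0,0,0],[0,0,0],[0,0,0],[0,0,0],[0,0,0],[0,0,0],[0,0,0]],"roll":[0,0,0,0,0,0,0,0,0,0]}' 20 60
```

```text
t: 3.45
tool_pos: [0.5338, -0.2849, 0.003]
tool_rot: [-3.141, -0.07, 0.001]
contact_force: [-0.6, 0.1, -0.8]
opening: 0.0598
t: 4.45
tool_pos: [0.5345, -0.2854, 0.0044]
tool_rot: [3.14, 0.07, 0.002]
contact_force: [-1.4, 0.5, 6.1]
opening: 0.034
```

```bash
python3 -m handwheel '{"offset":[[-0.02,0.3,0.02],[-0.05,0.9,0.03],[-0.08,1.6,0.03],[-0.11,2.3,0.03],[-0.14,3.0,0.03],[-0.17,3.7,0.03],[-0.2,4.4,0.03],[-0.23,5.1,0.03],[-0.26,5.7,0.03],[-0.28,6.0,0.03]],"roll":[0,0,0,0,0,0,0,0,0,0]}'; python3 - <<'E'
from h import *
s=get("scene");crop(s,"s2.png",120,140,340,300,3)
E
```

```text
t: 5.45
tool_pos: [0.5222, -0.0432, 0.0044]
tool_rot: [3.14, 0.074, -0.0]
contact_force: [-0.1, -2.9, 0.1]
opening: 0.0338
```

View pics/s2.png

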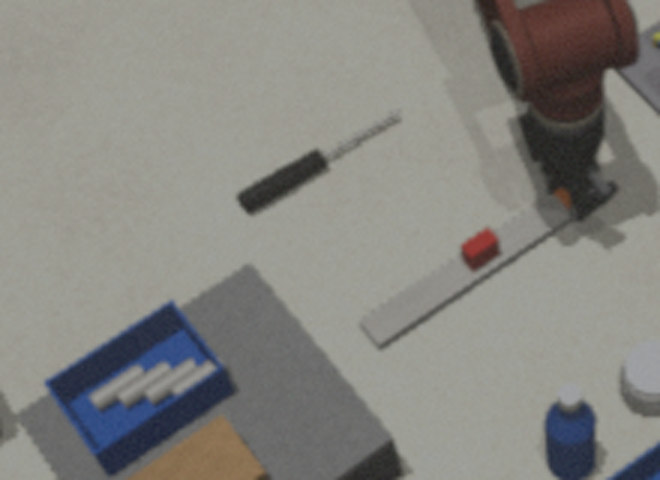

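```bash
python3 -m handwheel '{"offset":[[0,0,0],[0,0,0],[0,0,0],[0,0,0.3],[0,0,1],[0,-0.2,2],[0,-1.2,3],[0.1,-2.2,3],[0.13,-3.2,3],[0.13,-4,3]],"roll":[0,0,0,0,0,0,0,0,0,0]}' 60; python3 - <<'E'
from h import *
import time
np.set_printoptions(precision=4,suppress=True)
w=get("wrist");w=get("wrist");w=get("wrist");crop(w,"w3.png",0,0,640,400,1)
s=get("scene");crop(s,"s3.png",230,190,330,270,8)
d=get("side");crop(d,"d3.png",290,110,400,210,6)
o=ctrl.get_obs();print(o["t"],o["tool_pos"],o["tool_rot"],o["contact_force"])
for n,im in(("w",w),("s",s),("d",d)):
    hsv=cv2.cvtColor(im["img"],cv2.COLOR_RGB2HSV)
    m=cv2.inRange(hsv,(0,150,60),(6,255,255))|cv2.inRange(hsv,(174,150,60),(180,255,255))
    N,l,st,c=cv2.connectedComponentsWithStats(m)
    for i in range(1,N):
        if st[i,4]>15: print(n,st[i],c[i],onz(im,*c[i],.046))
    m=cv2.inRange(hsv,(7,150,60),(14,255,255))
    N,l,st,c=cv2.connectedComponentsWithStats(m)
    for i in range(1,N):
        if st[i,4]>25: print(n,"orange",st[i],c[i],onz(im,*c[i],.014))
E
```

```text
t: 6.5
tool_pos: [0.5283, -0.2078, 0.1266]
tool_rot: [3.139, 0.068, 0.004]
contact_force: [-0.3, 0.3, -0.5]
opening: 0.0602
6.75 [ 0.5277 -0.2048  0.1248] [-3.1403 -0.0692 -0.0001] [0.3544 0.5777 0.4086]
w [ 524    0   65   49 2232] [559.4727  19.8087] [ 0.7441 -0.0248  0.046 ]
w orange [296   0  42   7 257] [316.7821   2.5837] [ 0.5227 -0.0442  0.014 ]
s [374 163   9  10  47] [378.0213 167.2553] [0.5523 0.2166 0.046 ]
s [355 243  19  16 213] [364.1127 250.0657] [ 0.7605 -0.0177  0.046 ]
s [410 271  10   9  60] [414.5667 275.1   ] [0.9089 0.0462 0.046 ]
s orange [307 201  10   9  54] [311.5741 204.9815] [ 0.5236 -0.0353  0.014 ]
d [ 472   45  125   89 5335] [542.1417  79.949 ] [-0.2581 -0.9839  0.046 ]
d [ 322   60  156   37 2963] [404.8259  76.7499] [ 0.3577 -0.8282  0.046 ]
d [329 168   6  12  57] [331.5789 173.2105] [ 0.5237 -0.1419  0.046 ]
d [251 180  18  19 263] [259.4373 188.9772] [0.7496 0.0038 0.046 ]
d [208 184  10   8  52] [212.2692 187.3654] [0.9137 0.0442 0.046 ]
d [492 206  20  22 185] [500.8162 216.3351] [-0.0758 -0.1128  0.046 ]
d [436 218  13  14  43] [442.2326 225.3721] [ 0.1103 -0.0196  0.046 ]
d [280 227  13   9  76] [286.1053 229.9868] [0.5995 0.1431 0.046 ]
d [443 228  11   9  35] [447.0571 231.8286] [0.0928 0.002  0.046 ]
d [459 230  33  32 248] [476.7419 246.1532] [-0.0026  0.0311  0.046 ]
d [472 242  33  32 409] [491.2543 261.3667] [-0.0479  0.0751  0.046 ]
d orange [360  61  25   9  32] [373.0312  64.5   ] [ 0.528  -0.9371  0.014 ]
d orange [319 198  11   7  27] [324.0741 200.8148] [ 0.521  -0.0338  0.014 ]
```

View pics/w3.png

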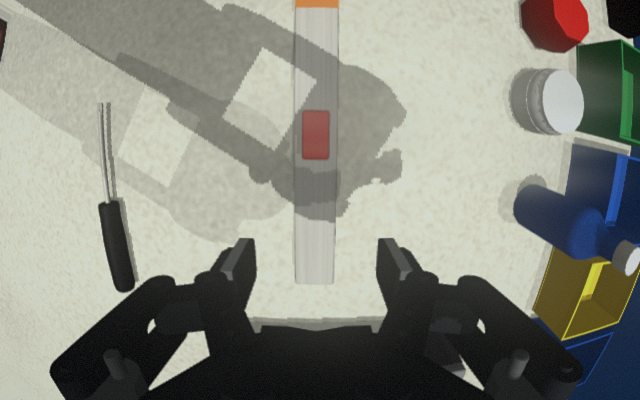

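View pics/d3.png

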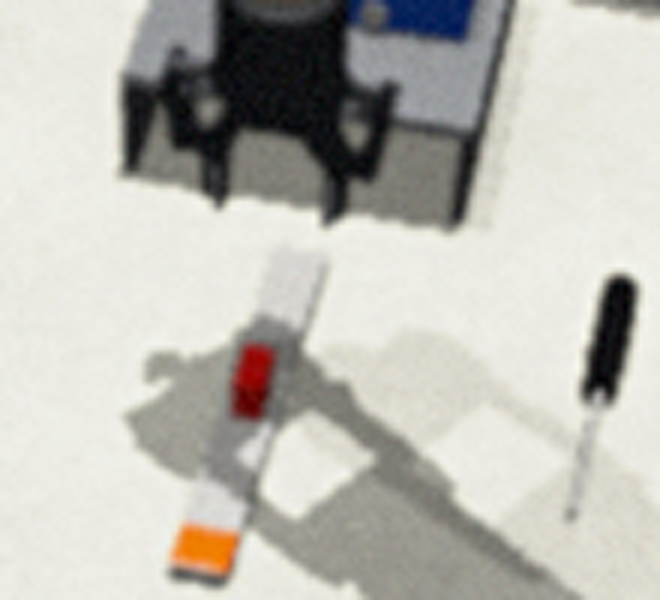

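```bash
python3 - <<'E'
from h import *
np.set_printoptions(precision=4,suppress=True)
d=get("wrist")
for p in((303,110),(330,110),(302,158),(328.5,158)): print(onz(d,*p,.046))
print("slab")
for p in((296,8),(339,8),(295.5,283),(334,283)): print(onz(d,*p,.014))
crop(d,"w3b.png",240,80,400,200,5)
E
```

```text
[ 0.5158 -0.1337  0.046 ]
[ 0.5348 -0.1329  0.046 ]
[ 0.5164 -0.1683  0.046 ]
[ 0.5355 -0.1675  0.046 ]
slab
[ 0.5047 -0.0456  0.014 ]
[ 0.54  -0.044  0.014]
[ 0.5125 -0.2898  0.014 ]
[ 0.5488 -0.2882  0.014 ]
```

View pics/w3b.png

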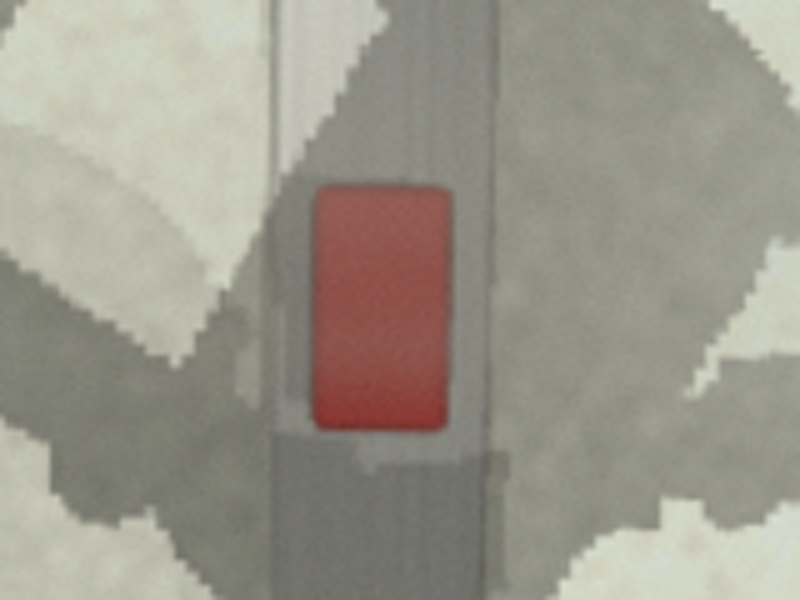

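```bash
python3 -m handwheel '{"offset":[[-0.02,0.7,-0.1],[-0.04,1.37,-0.3],[-0.04,1.37,-0.6],[-0.04,1.37,-1],[-0.04,1.37,-1.5],[-0.04,1.37,-1.9],[-0.04,1.37,-2.2],[-0.04,1.37,-2.4],[-0.04,1.37,-2.5],[-0.04,1.37,-2.55]],"roll":[-0.1,-0.1,-0.1,-0.1,-0.1,-0.1,-0.1,-0.1,-0.1,-0.1]}' 40;  python3 - <<'E'
from h import *
w=get("wrist");w=get("wrist");crop(w,"w4.png",160,60,480,300,2.5)
d=get("side");crop(d,"d4.png",290,110,400,210,6)
o=ctrl.get_obs();print(o["t"],o["tool_pos"],o["tool_rot"],o["contact_force"],o["opening"])
E
```

```text
t: 7.8
tool_pos: [0.5264, -0.1503, 0.0224]
tool_rot: [3.141, 0.053, 0.0]
contact_force: [-0.2, 0.2, 0.5]
opening: 0.0396
7.95 [ 0.52680385 -0.15036216  0.02312848] [3.14065294e+00 5.37935835e-02 1.65033567e-03] [0.40593642 0.58072238 0.25569103] 0.039970711928450656
```

View pics/w4.png

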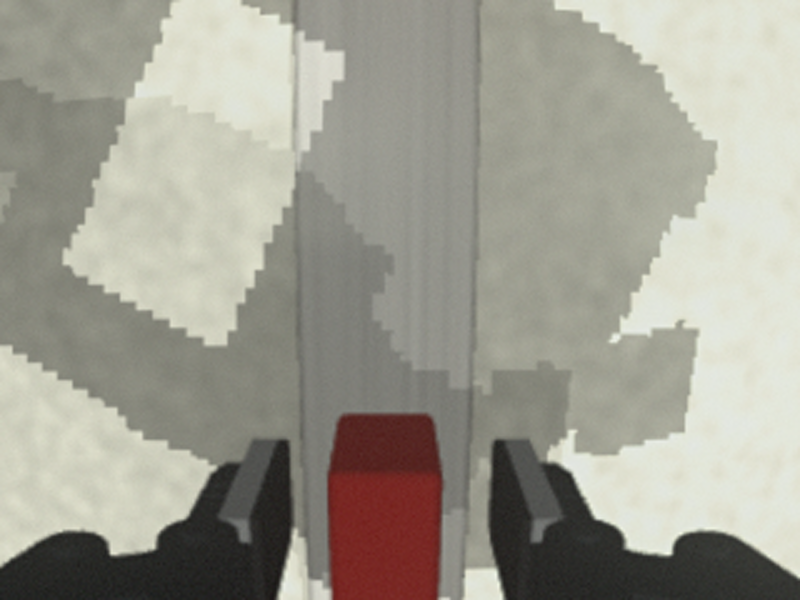

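View pics/d4.png

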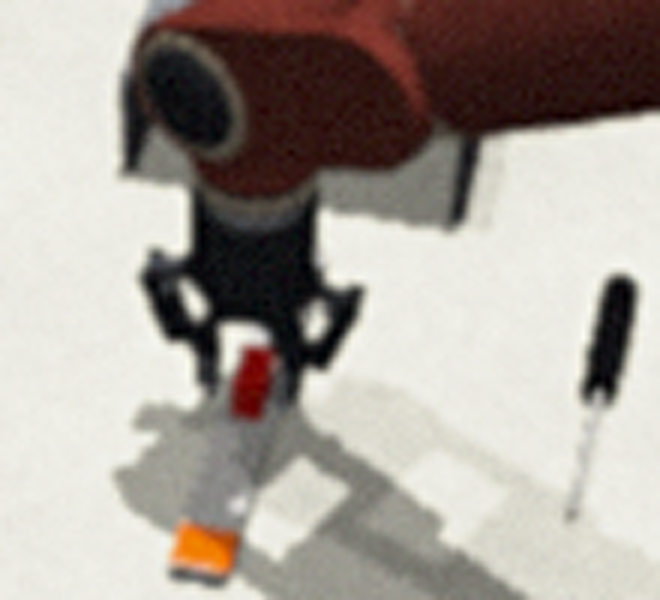

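```bash
python3 -m handwheel '{"offset":[[0,0,0],[0,0,0],[0,0,-0.02],[0,0,-0.04],[0,0,-0.06],[0,0,-0.08],[0,0,-0.1],[0,0,-0.12],[0,0,-0.14],[0,0,-0.16]],"roll":[0,0,0,0,0,0,0,0,0,0]}' 26 60
```

```text
t: 8.95
tool_pos: [0.5263, -0.1501, 0.016]
tool_rot: [-3.141, -0.054, 0.0]
contact_force: [-1.4, 0.2, -0.0]
opening: 0.0264
```

```bash
python3 -m handwheel '{"offset":[[0,0,-0.01],[0,0,-0.02],[0,0,-0.03],[0,0,-0.04],[0,0,-0.05],[0,0,-0.06],[0,0,-0.07],[0,0,-0.08],[0,0,-0.08],[0,0,-0.08]],"roll":[0,0,0,0,0,0,0,0,0,0]}'
```

```text
t: 9.95
tool_pos: [0.5264, -0.1501, 0.0139]
tool_rot: [-3.141, -0.054, 0.001]
contact_force: [-4.0, 1.8, 6.9]
opening: 0.0258
```

```bash
python3 -m handwheel '{"offset":[[0,0,0.02],[0,0,0.02],[0,0,0.02],[0,0,0.02],[0,0,0.02],[0,0,0.02],[0,0,0.02],[0,0,0.02],[0,0,0.02],[0,0,0.02]],"roll":[0,0,0,0,0,0,0,0,0,0]}' 10 100
```

```text
t: 10.95
tool_pos: [0.5266, -0.1503, 0.0144]
tool_rot: [3.141, 0.054, 0.0]
contact_force: [-2.7, 0.7, 6.1]
opening: 0.0187
```

```bash
python3 -m handwheel '{"offset":[[0,0,0.3],[0,0,1],[0,0,2],[-0.1,0.3,3],[-0.3,1,4],[-0.5,2,4.7],[-0.8,3,4.9],[-1.05,4,4.9],[-1.3,5,4.9],[-1.55,6,4.9]],"roll":[0,0,0,0,0,-0.05,-0.1,-0.15,-0.2,-0.22]}'; python3 -m handwheel '{"offset":[[-0.25,1,0],[-0.5,2,0],[-0.75,3,0],[-1,3.8,0],[-1.01,4.2,0],[-1.01,4.2,0],[-1.01,4.2,0],[-1.01,4.2,0],[-1.01,4.2,0],[-1.01,4.2,0]],"roll":[0,0,0,0,0,0,0,0,0,0]}';  python3 - <<'E'
from h import *
import pickle
s=get("scene");d=get("side");w=get("wrist");pickle.dump((s,d,w),open("im5.pkl","wb"))
crop(w,"w5.png",0,0,640,400,1);crop(s,"s5.png",300,70,460,190,5);crop(d,"d5.png",225,190,375,310,5)
o=ctrl.get_obs();print(o["t"],o["tool_pos"],o["tool_rot"],o["contact_force"],o["opening"])
E
```

```text
t: 11.95
tool_pos: [0.4631, 0.0914, 0.2093]
tool_rot: [-3.141, -0.017, 0.0]
contact_force: [0.0, -0.2, -3.4]
opening: 0.0187
t: 12.95
tool_pos: [0.4241, 0.2572, 0.2097]
tool_rot: [3.141, 0.016, 0.0]
contact_force: [-0.4, 0.1, -3.5]
opening: 0.0186
13.1 [0.42404869 0.25752605 0.20974458] [-3.14151649e+00 -1.64493494e-02 -1.17648913e-04] [-0.91295174 -0.68042107 -2.24180505] 0.01855078636360714
```

View pics/w5.png

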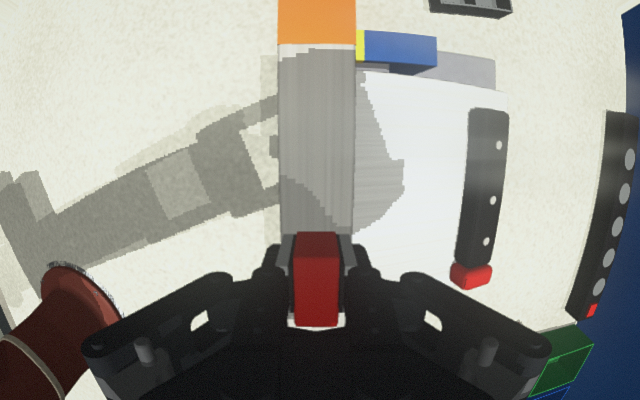

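View pics/d5.png

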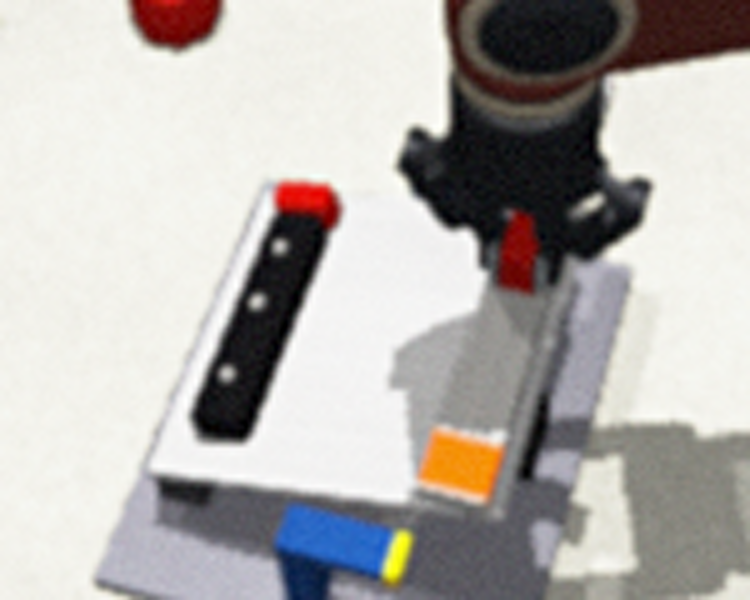

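View pics/s5.png

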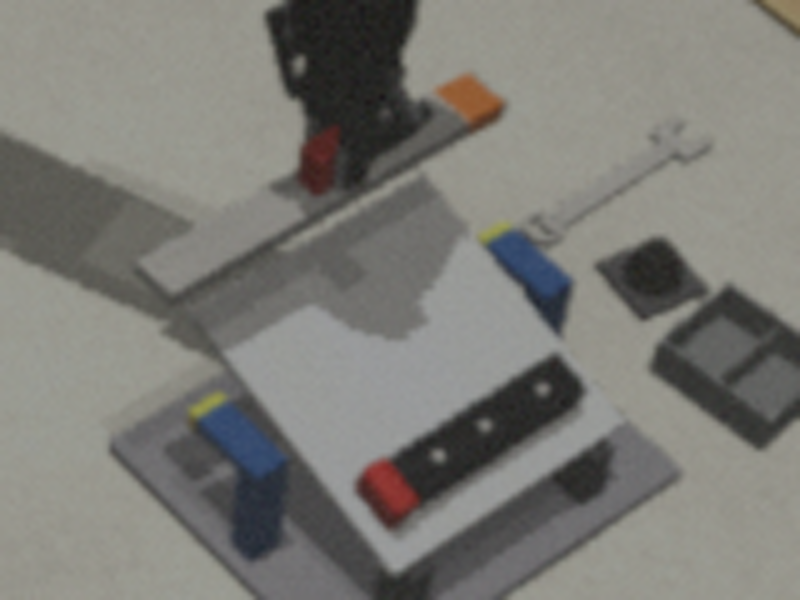

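```bash
python3 - <<'E'
from h import *
import pickle
np.set_printoptions(precision=4,suppress=True)
s,d,w=pickle.load(open("im5.pkl","rb"))
for p in((357,30),(357,61),(364,31),(364,62),(436,37),(436,68)): print(onz(w,*p,.104))
print("bar end at z=.2097-.0007",[onz(w,*p,.209) for p in((278,44),(356,44),(281,230),(353,230))])
E
```

```text
[0.4559 0.3968 0.104 ]
[0.4559 0.3703 0.104 ]
[0.4616 0.3963 0.104 ]
[0.4616 0.3698 0.104 ]
[0.5234 0.3977 0.104 ]
[0.523  0.3701 0.104 ]
bar end at z=.2097-.0007 [array([0.4058, 0.3585, 0.209 ]), array([0.4417, 0.3589, 0.209 ]), array([0.4068, 0.2687, 0.209 ]), array([0.4426, 0.269 , 0.209 ])]
```

```bash
python3 -m handwheel '{"offset":[[0,0,-0.4],[0,0,-0.9],[0,0,-1.3],[0,0,-1.5],[0,0,-1.7],[0,0,-1.9],[0,0,-2.1],[0,0,-2.3],[0,0,-2.5],[0,0,-2.5]],"roll":[0,0,0,0,0,0,0,0,0,0]}'; python3 - <<'E'
from h import *
w=get("wrist");crop(w,"w6.png",0,0,640,400,1)
o=ctrl.get_obs();print(o["t"],o["tool_pos"],o["tool_rot"],o["contact_force"],o["wrist_torque"],o["opening"])
E
```

```text
t: 14.1
tool_pos: [0.4238, 0.258, 0.1088]
tool_rot: [-3.141, -0.018, 0.0]
contact_force: [-1.4, 1.9, 2.8]
opening: 0.0183
14.15 [0.42384046 0.25803101 0.10942734] [-3.14130575e+00 -1.76963145e-02  4.81581074e-04] [-2.89152913 -0.15510448  2.18623643] [ 0.04511651  0.62580024 -0.00633164] 0.01863037536379503
```

View pics/w6.png

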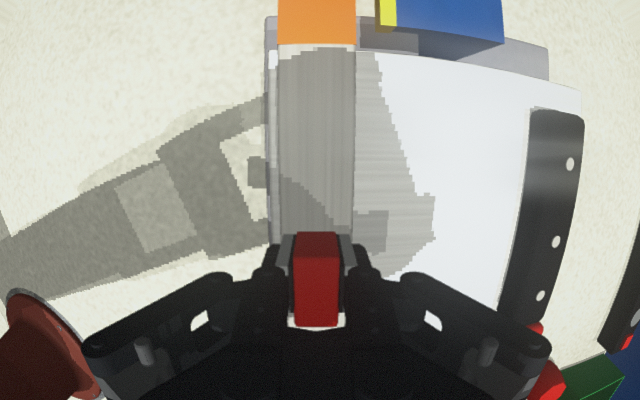

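```bash
python3 -m handwheel '{"offset":[[0,0,-0.1],[0,0,-0.2],[0,0,-0.3],[0,0,-0.38],[0,0,-0.44],[0,0,-0.5],[0,0,-0.53],[0,0,-0.55],[0,0,-0.55],[0,0,-0.55]],"roll":[0,0,0,0,0,0,0,0,0,0]}'; python3 - <<'E'
from h import *
w=get("wrist");crop(w,"w7.png",0,0,640,400,1)
s=get("scene");d=get("side")
crop(s,"s7.png",300,70,460,190,5);crop(d,"d7.png",225,210,375,330,5)
o=ctrl.get_obs();print(o["t"],o["tool_pos"],o["tool_rot"],o["contact_force"],o["wrist_torque"],o["opening"])
E
```

```text
t: 15.15
tool_pos: [0.4235, 0.2581, 0.0877]
tool_rot: [-3.141, -0.018, 0.002]
contact_force: [-6.1, 1.1, 6.0]
opening: 0.0188
15.3 [0.42352355 0.25806352 0.08775833] [-3.14130673e+00 -1.77227775e-02  1.42003689e-03] [-5.8881829   0.70508476  5.92659443] [ 0.12103197  0.94617052 -0.00582092] 0.019205653501688173
```

View pics/w7.png

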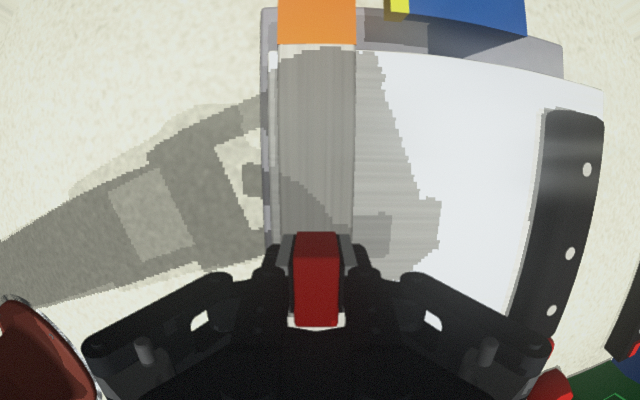

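View pics/d7.png

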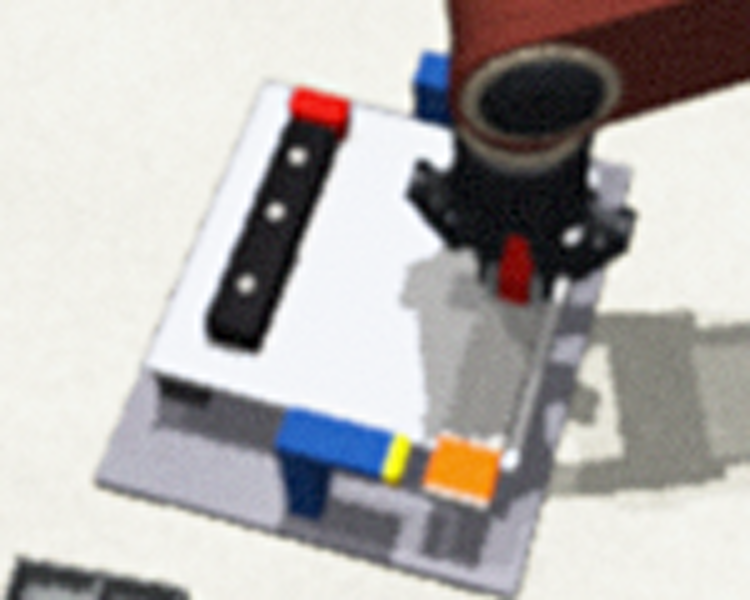

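View pics/s7.png

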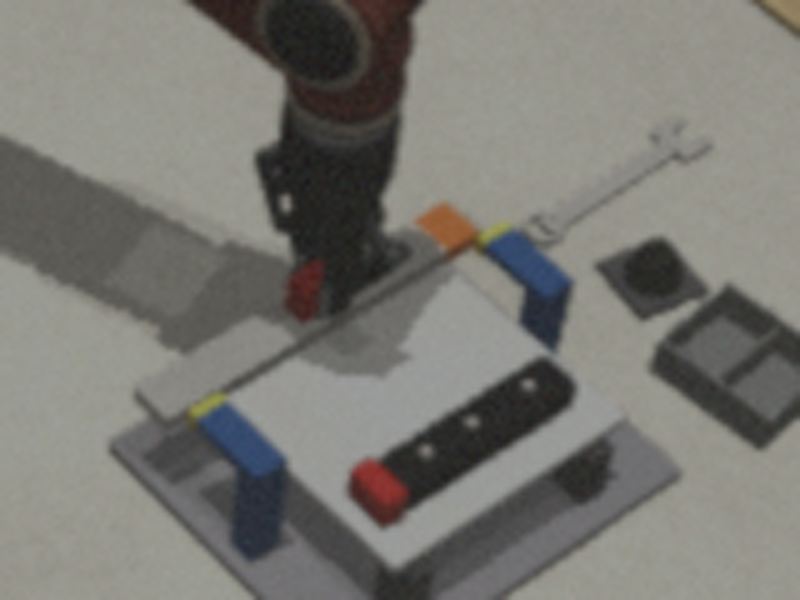

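```bash
python3 -m handwheel '{"offset":[[0.05,0,0],[0.15,0,0],[0.25,0,0],[0.35,0,0],[0.45,0,0],[0.55,0,0],[0.65,0,0],[0.75,0,0],[0.8,0,0],[0.8,0,0]],"roll":[0,0,0,0,0,0,0,0,0,0]}'
```

```text
t: 16.3
tool_pos: [0.4554, 0.2578, 0.0879]
tool_rot: [3.141, 0.018, -0.003]
contact_force: [-6.4, 0.4, 7.5]
opening: 0.0187
```

Under the noses freely (no jam). Continue to the pocket.

```bash
python3 -m handwheel '{"offset":[[0.05,0,0],[0.15,0,0],[0.25,0,0],[0.35,0,0],[0.45,0,0],[0.55,0,0],[0.63,0,0],[0.7,0,0],[0.73,0,0],[0.73,0,0]],"roll":[0,0,0,0,0,0,0,0,0,0]}'; python3 - <<'E'
from h import *
w=get("wrist");crop(w,"w8.png",0,0,640,400,1)
s=get("scene");d=get("side")
crop(s,"s8.png",300,70,460,190,5);crop(d,"d8.png",225,210,375,330,5)
o=ctrl.get_obs();print(o["t"],o["tool_pos"],o["tool_rot"],o["contact_force"],o["wrist_torque"],o["opening"])
E
```

```text
t: 17.3
tool_pos: [0.484, 0.258, 0.0884]
tool_rot: [3.141, 0.018, -0.005]
contact_force: [-11.2, -0.5, 10.4]
opening: 0.0186
17.45 [0.48399594 0.25800942 0.0884479 ] [ 3.14117892  0.01798252 -0.00503039] [-10.80180734  -0.99541473  11.40534372] [-0.0055167   1.7904607  -0.00626921] 0.018628054548350603
```

View pics/w8.png

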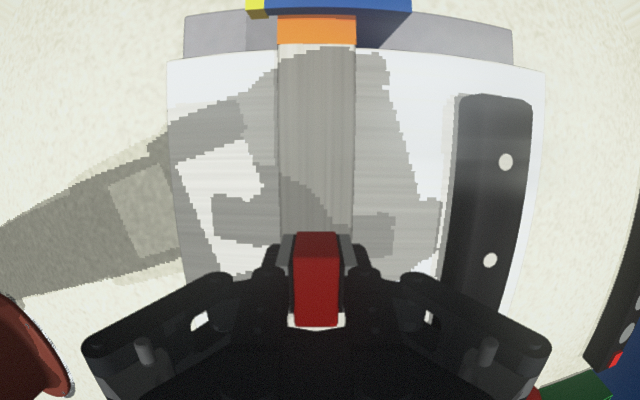

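View pics/s8.png

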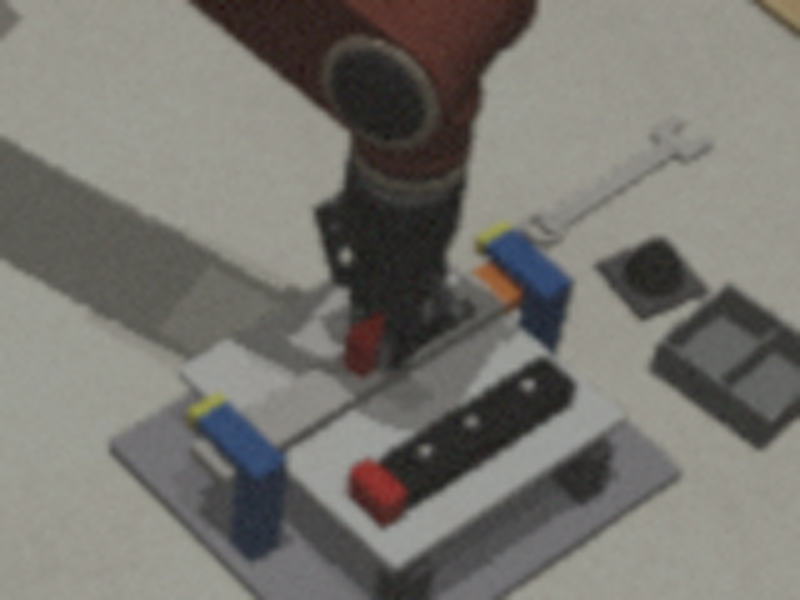

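```bash
python3 -m handwheel '{"offset":[[0,0,0.02],[0,0,0.04],[0,0,0.06],[0,0,0.08],[0,0,0.1],[0,0,0.12],[0,0,0.13],[0,0,0.14],[0,0,0.15],[0,0,0.15]],"roll":[0,0,0,0,0,0,0,0,0,0]}'; python3 - <<'E'
from h import *
w=get("wrist");crop(w,"w9.png",0,0,640,400,1)
s=get("scene");d=get("side")
crop(s,"s9.png",300,70,460,190,5);crop(d,"d9.png",225,210,375,330,5)
o=ctrl.get_obs();print(o["t"],o["tool_pos"],o["tool_rot"],o["contact_force"],o["wrist_torque"],o["opening"])
E
```

```text
t: 18.45
tool_pos: [0.4843, 0.258, 0.0945]
tool_rot: [3.141, 0.018, -0.003]
contact_force: [-9.3, -0.0, 10.2]
opening: 0.0184
18.6 [0.48436245 0.25802476 0.09451255] [ 3.14129441  0.01803537 -0.00326373] [-9.12564637  0.16186923  9.82757456] [-0.03932994  1.5029275   0.01601587] 0.018728948561982577
```

View pics/d9.png

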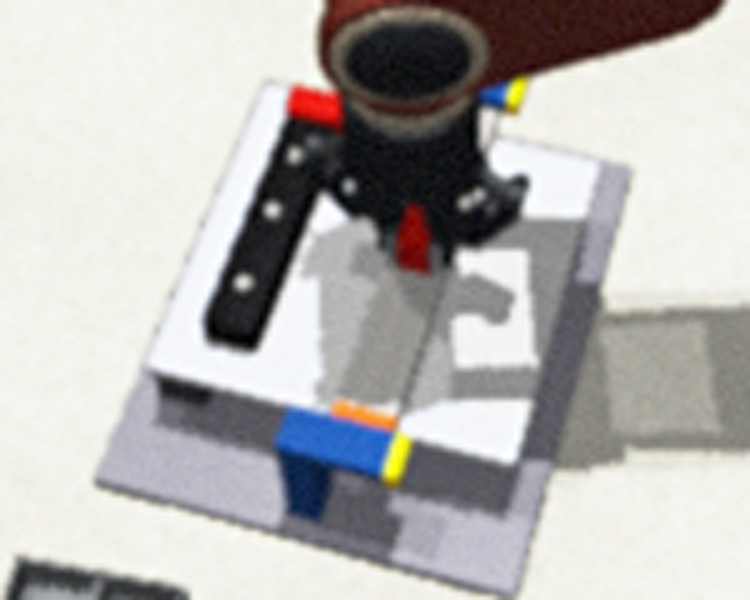

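View pics/s9.png

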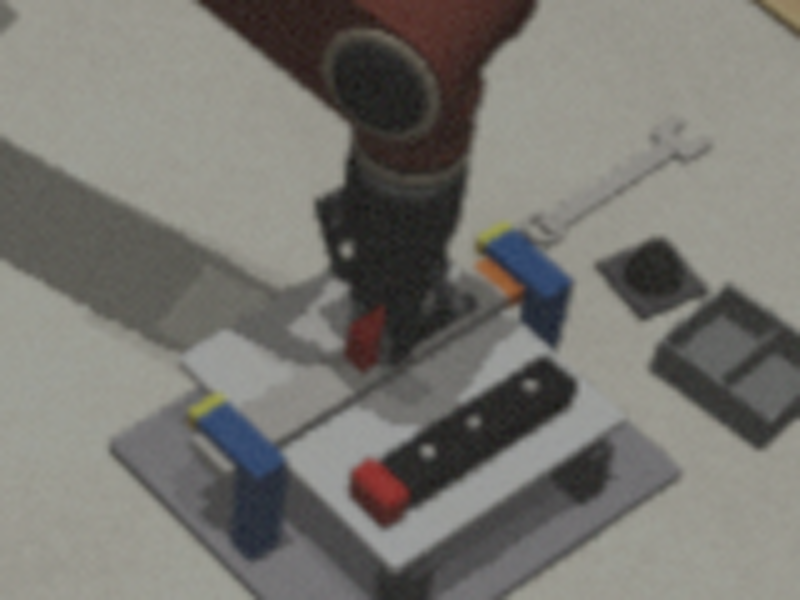

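```bash
python3 -m handwheel '{"offset":[[0,0,0.01],[0,0,0.02],[0,0,0.03],[0,0,0.04],[0,0,0.04],[0,0,0.04],[0,0,0.04],[0,0,0.04],[0,0,0.04],[0,0,0.04]],"roll":[0,0,0,0,0,0,0,0,0,0]}'; python3 - <<'E'
from h import *
o=ctrl.get_obs();print(o["t"],o["tool_pos"],o["tool_rot"],o["contact_force"],o["wrist_torque"],o["opening"])
E
```

```text
t: 19.6
tool_pos: [0.4844, 0.258, 0.0948]
tool_rot: [-3.141, -0.018, 0.003]
contact_force: [-5.5, 0.7, 2.9]
opening: 0.0188
19.6 [0.48437343 0.25801486 0.0948017 ] [-3.14145615e+00 -1.79155183e-02  2.65695455e-03] [-5.51679236  0.7269694   2.94108913] [0.22452474 1.02180825 0.04234103] 0.018788408662792768
```

```bash
python3 -m handwheel '{"offset":[[-0.01,0,0.01],[-0.01,0,0.02],[-0.01,0,0.03],[-0.01,0,0.03],[-0.01,0,0.03],[-0.01,0,0.03],[-0.01,0,0.03],[-0.01,0,0.03],[-0.01,0,0.03],[-0.01,0,0.03]],"roll":[0,0,0,0,0,0,0,0,0,0]}'; python3 -m handwheel '{"offset":[[0,0,0],[0,0,0],[0,0,0],[0,0,0],[0,0,0],[0,0,0],[0,0,0.05],[0,0,0.1],[0,0,0.15],[0,0,0.2]],"roll":[0,0,0,0,0,0,0,0,0,0]}' 42; python3 - <<'E'
from h import *
w=get("wrist");crop(w,"w10.png",0,0,640,400,1)
o=ctrl.get_obs();print(o["t"],o["tool_pos"],o["tool_rot"],o["contact_force"],o["wrist_torque"],o["opening"])
E
```

```text
t: 20.6
tool_pos: [0.4844, 0.258, 0.0949]
tool_rot: [-3.141, -0.018, 0.001]
contact_force: [1.8, 5.8, -8.7]
opening: 0.0191
t: 21.6
tool_pos: [0.4848, 0.2579, 0.1048]
tool_rot: [-3.141, -0.018, -0.0]
contact_force: [0.6, 0.3, -0.3]
opening: 0.0417
21.65 [0.48498238 0.25803181 0.10517899] [-3.14125998e+00 -1.77214715e-02 -1.22179065e-03] [-0.32054508  0.44352658 -0.32177077] [ 0.03476287 -0.03455218 -0.03732304] 0.042208232014530334
```

View pics/w10.png

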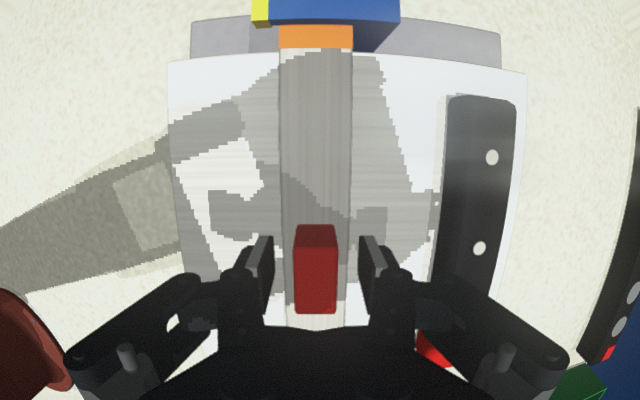

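Released and holding; back away upward, then toward the robot.

```bash
python3 -m handwheel '{"offset":[[0,0,0.3],[0,0,0.8],[0,0,1.4],[0,0,2],[0,0,2.6],[0,0,3.2],[0,-0.5,3.6],[0,-1.2,3.8],[0,-2,3.8],[0,-2.5,3.8]],"roll":[0,0,0,0,0,0,0,0,0,0]}'; python3 - <<'E'
from h import *
np.set_printoptions(precision=4,suppress=True)
for i in range(4): w=get("wrist")
crop(w,"w11.png",0,0,640,400,1)
s=get("scene");d=get("side")
crop(s,"s11.png",300,80,460,200,5);crop(d,"d11.png",225,210,375,330,5)
o=ctrl.get_obs();print(o["t"],o["tool_pos"],o["contact_force"],o["opening"])
for n,im in(("w",w),("s",s),("d",d)):
    hsv=cv2.cvtColor(im["img"],cv2.COLOR_RGB2HSV)
    m=cv2.inRange(hsv,(0,150,50),(6,255,255))|cv2.inRange(hsv,(174,150,50),(180,255,255))
    N,l,st,c=cv2.connectedComponentsWithStats(m)
    for i in range(1,N):
        p=onz(im,*c[i],.126)
        if st[i,4]>15 and .4<p[0]<.6 and .1<p[1]<.4: print(n,st[i],c[i],p)
E
```

```text
t: 22.65
tool_pos: [0.4849, 0.1565, 0.2582]
tool_rot: [3.141, 0.017, 0.003]
contact_force: [0.1, 0.0, 0.1]
opening: 0.042
22.95 [0.4847 0.1586 0.2568] [ 0.5198  0.5464 -0.906 ] 0.04200805358995577
w [390 162  34  13 326] [407.5123 167.8896] [0.5698 0.1799 0.126 ]
s [371 163  10   9  53] [375.717  166.4151] [0.5871 0.1661 0.126 ]
d [283 228  11  10  75] [288.24   231.5333] [0.5677 0.1966 0.126 ]
d [305 249   9  15  96] [308.5833 256.2188] [0.483  0.2609 0.126 ]
```

View pics/w11.png

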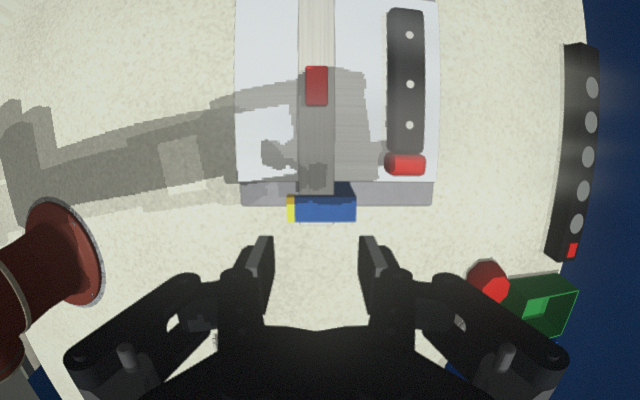

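View pics/s11.png

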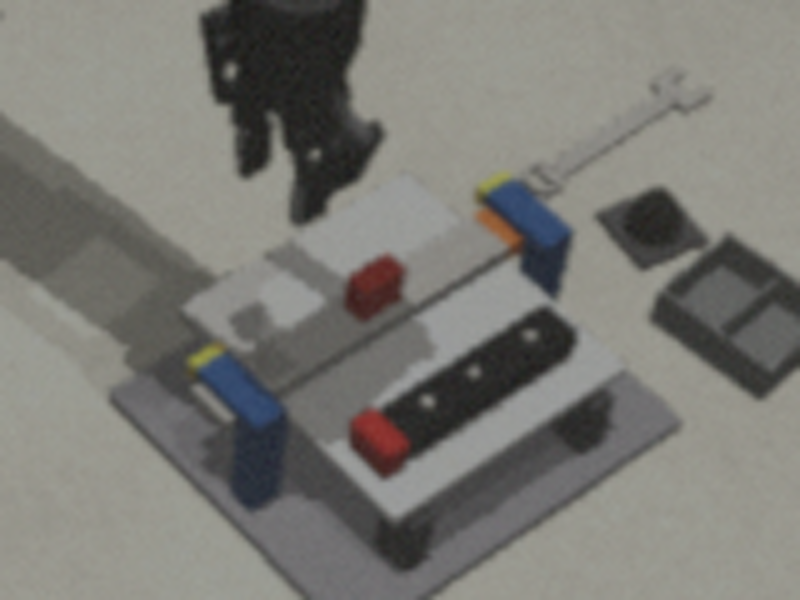

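View pics/d11.png

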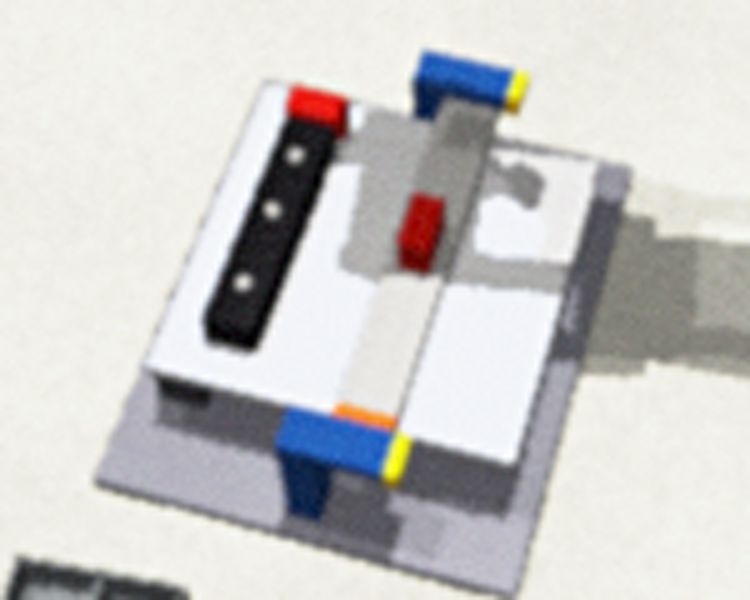

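```bash
python3 - <<'E'
from h import *
np.set_printoptions(precision=4,suppress=True)
w=get("wrist")
print("grip",np.mean([onz(w,*p,.126) for p in((306,66),(328,66),(306,105),(328,105))],0))
print("slab mid x",[(onz(w,*a,.094)+onz(w,*b,.094))/2 for a,b in(((298,5),(334,5)),((296.5,190),(334,190)))])
print("nose",onz(w,287,196,.104),onz(w,287,221,.104),onz(w,356,193,.104),onz(w,356,221,.104))
o=ctrl.get_obs();print(o["contact_force"],o["t"])
E
```

```text
grip [0.4849 0.2533 0.126 ]
slab mid x [array([0.483 , 0.3412, 0.094 ]), array([0.4845, 0.1517, 0.094 ])]
nose [0.4566 0.1477 0.104 ] [0.4562 0.1215 0.104 ] [0.5249 0.1516 0.104 ] [0.5263 0.1223 0.104 ]
[0.4813 0.865  0.0758] 23.0
```

```bash
python3 - <<'E'
from station import ctrl
print(ctrl.finish_job()); print(ctrl.get_obs()["t"])
E
```

```text
the job is handed in; nothing more can be done
None
the job is handed in; nothing more can be done
```

The plate is locked level by the bar, and I handed the job in at about 23 s with the gripper clear. No verdict is reported, so this rests on my own checks.

- **What I did:** I took the bar by its orange tail, drew it completely out from under the riser, and laid it flat on the bench. After letting go, I took it again by the red grip block with the fingertips on the ledges. I then pressed the plate past level, slid the bar under both noses, let it up against the lips, released it and backed away.
- **Position after release:**
  - Across, the bar is within about 2 mm of my estimate of the pocket point.
  - Lengthwise it is within about 6 mm. The wrist view put the grip at y = 0.253 m, while the gripper had let go at 0.258 m.
  - Alignment is within about 0.5°.
- **Height and plate angle:** In the last gripped reading before release, the bar centre was at about 0.087 m, with the bar touching the lips. After release I judged the plate level only by eye, from the scene and side views, and did not measure its angle.
- **Contact and bystanders:** The remaining force reading was under 1.1 N, which is sensor noise level. I saw no bystander shifted in the pictures, but I did not measure their positions at the end.

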